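# Open the filter of the bench dust box

### The job

Press the red snap tab on the bench dust box in with your fingertips so that the black filter lid springs loose, then push the lid along its guides onto the slotted grille, until the filter opening is fully uncovered. Leave the lid lying flat on top of the box; do not lift it, and leave the tools and parts around it and on the box as they are.

Things in the scene. Friction and masses are not known exactly. Their poses are not given: they have to be found in the camera images.
- dust_box: Bench dust box (downdraft box), fixed: low dark-green cabinet with a grey aluminium deck, 220 (own x) x 380 (own y) x 90 mm high. Origin: centre of the underside, z up; deck at z = 90 mm. Along its y lie, in order: red tab (y = -147 mm), black lid over the filter opening, slotted grille. The lid slides to +y only.
- opening (a point): Centre of the filter opening, at deck height, hidden by the seated lid; white pleated filter inside. 90 mm wide (box x), 80 mm long (y = -83 to -3 mm in the box's frame).
- guide_mid (a point): Point on the deck midway between the lid's two steel guides, whose lips hold the lid down. They run 42.5 mm either way from here along box y, lie 52 to 69 mm to each side and stand 10.5 mm above the deck. Between lid and tab, 22 to 54 mm to each side of the middle line, box y = -118 to -108 mm, stand two spring housings 7 mm high.
- grille_mid (a point): Middle of the free slotted grille, at deck height (box y = 94 mm); the grille runs 70 mm either way along y. The deck ends in a rim 6 mm high at box y = 183 to 190 mm.
- tab_top (a point): Centre of the top face of the red snap tab's thumb key, 34 mm (box x) x 36 mm (box y); it moves down with the key. At rest 14 mm above the deck, pressed home 5 mm above the deck.
- tab (a joint): How far the snap tab is pressed straight down, in m: 0 at rest, 0.009 at its stop; press it right down. Sprung (1.5 to 5 N), plus up to 8 N of catch friction. At about 5 mm the lid is let go and a spring shoves it 8 mm towards the grille. The lid's loop then keeps the tab about 5 mm down, and it cannot catch again; it comes back up once the lid is 22 mm from its seat.
- lid: Black filter lid, loose, about 0.18 kg: plate 120 (x) x 110 (y) x 6 mm, finger ridge across its tab end, flat steel loop (34 wide, 4 thick) reaching 28 mm beyond it towards the tab. Origin: centre of the underside; seated at x 0, y -40, z 90 mm of the box. Pushed 123 mm from the seat (box y +83) all of it is clear of the opening; at 168 mm it meets the end rim. Pushing takes up to 10 N at first, then 1 to 3 N.
- lid_ridge (a point): Middle of the top edge of the lid's finger ridge: 90 mm long (lid x), 10 mm thick (lid y), top 20 mm above the deck, 14 mm above the plate. It lies at y = -46 mm in the lid's frame. Push on its face towards the tab, in the middle.
- wax_pot: Bystander: round brass pot, 40 mm across, 24 mm high, standing on the deck beside the tab. Origin: centre of its underside.
- string_post: Bystander: small brass string post, 26 mm across the foot, 26 mm high, standing on the deck near its front edge by the end rim. Origin: centre of its underside.
- file: Bystander: flat file with a wooden handle, 275 mm long, 22 mm high, lying on the bench behind the box. Origin: under its middle.
- oil_jar: Bystander: amber jar with a black cap, 56 mm across, 75 mm high, on the bench beyond the box's tab end. Origin: centre of its underside.
- brush: Bystander: brush 180 mm long lying on the bench beyond the box's grille end. Origin: under its middle.
- caliper: Bystander: caliper 170 mm long, about 8 mm high, lying on the bench in front of the box. Origin: under its middle.
- tuner: Bystander: brass tuning machine, about 55 mm long, 34 mm high, on the bench beyond the box's tab end. Origin: under its middle.
Mind the look-alikes: they are no part of the job. Leave any purple or turquoise look-alike of the lid alone.

How it is judged:
By the outcome, as a careful person would: the job done as asked, in the order asked, and still so for the second after the job is handed in, with the robot touching nothing.
It also fails if it takes over 38 s, if anything falls off the work surface, if the arm or the gripper's body presses on something with over 40 N, if the wrist force passes 120 N, or if a joint passes its speed limit or range.

### The arm

A 6-joint arm with a two-finger parallel gripper is mounted at the origin on the work surface. World frame = base frame: x ahead of the robot, y to its left, z up, the work surface at z = 0. Lengths are in m, angles in rad, forces in N, time in s.
With the tool pointing down it reaches from about 0.4 to 0.825 m from the base axis. Payload 7 kg.
Tool frame: the origin (TCP) lies midway between the tips of the shut fingers; the grasp point (between the pads) lies arm.hold_point_z behind it (arm.hold_point_z is the distance from the TCP to the grasp point, in m); z points along the fingers, y is the line along which they close (so a half turn about z gives the same grasp; the last joint's range is limited). The gripper opens to 88 mm and grips with 3 to 60 N. Pads are 19 mm wide; open, the fingers measure 130 mm over their backs; the gripper's body (78 mm by 193 mm) begins 47 mm behind the grasp point.
Start: joints at [-0.895, 0.359, 0.012, 0, -1.224, -0.288], TCP at [0.255, -0.625, 0.227] pointing down, gripper open.
Joint ranges: [-3.07, 3.07], [-1.43, 2.12], [-1.02, 1.25], [-3.03, 1.67], [-3.05, -0], [-3.03, 3.03]. Speed limits (rad/s): [2.39, 2.39, 3.01, 3.14, 3.14, 3.14].

### API

Orientations are given as [roll, pitch, yaw] about the fixed x, y, z axes, in that order (R = Rz(yaw) Ry(pitch) Rx(roll)).
In Python, from station import arm gives the robot as it stands.
- The arm moves only by the shell command python3 -m crank 'ROWS' [OPENING] [FORCE]. ROWS is JSON, a list that holds one entry, the list of rows, each a list of 4 numbers: the shift along the tool's x, y, z in units of 25 mm (1.0 is 25 mm), then the turn about the tool's z in units of 5 degrees (1.0 is 5 degrees). A call has 1 to 12 rows; each row is the pose to reach, as a shift and turn from the pose commanded when the call began, along the tool's axes at that moment; what a row does not reach only later rows make up. A row lasts 1/8 s, in which the tool goes at most 62.5 mm and 10.7 degrees, less where a joint would pass 70% of its speed; a pose out of reach is approached as far as the arm can. A call with a gripper value outside its range is refused whole. OPENING is the closure, from 0 (fully open) to 1 (shut), set as the call begins (- or left out, the last holds). The fingers move at their own pace and stop on an object; FORCE is the grip in N (left out, the last holds). Time passes only in rows, so rows that repeat a pose let the fingers close. It gives the time, the measured TCP pose, the force, the opening and the grip force at its end, in the units of the state.
- arm.get_state(): the state, without advancing time (a new reading comes with each control period).
- arm.grab_frame(name): name is "scene" or "top" or "wrist"; returns (picture, depth): 400x640x3 uint8, red, green, blue; 400x640 float32, m along the optical axis (not along the pixel's ray), 0 where there is no reading.
- arm.get_calibration(name): a dict with "mtx" (3x3 intrinsics, pixels), "R" (3x3) and "t" (3): a world point X has camera coordinates R X + t; the wrist camera has in their place "mount" (4x4, takes a point from camera to tool coordinates, whose origin is the TCP and whose axes are the flange's). Camera axes: x right, y down, z forward; pixel columns grow to the right and rows downward; lengths in m; the calibration is good to about 2 mm. The wrist camera is an equidistant fisheye: a pixel r from the principal point sees the ray r / f radians off the axis. A picture is of the moment at which its call begins: read the wrist's pose just before it. get_calibration takes no time and is no camera call.
- arm.job_done(): hands the job in; it is judged then, once.
Trained networks look in the newest picture that a camera, given by its name, has taken for a name from the list of things; names that differ only in an ending like _2 or _b are one class to them, and where a whole thing is asked for, a point or a joint stands for the part that bears it (a point fixed in the world has none). Each returns a list of dicts, best first, with "score" (0 to 1); they miss things now and then, are a little off and sometimes report something else, mostly with a low value. They report only what shows in the picture. A call takes as long as a camera call. They do not tell look-alikes from the thing itself.
- arm.recognise(thing, camera): "extent" ([left, top, width, height] in pixels, round what is visible of it).
- arm.trace(thing, camera): "mask" (400x640 bool, what is visible of it) and "extent" ([left, top, width, height] in pixels, round what is visible of it).
The state is a dict: "t": time; "q": joint angles; "qd": joint speeds; "joint_efforts": joint torques, N m; "eef_pos": TCP position; "ee_rot": TCP orientation; "force": force on the tool from outside, world axes, zero at the start; "moment": the same for the moment, N m; "width": finger opening in m; "gripper_force": force on a finger pad.
Only numpy, scipy, OpenCV 4.12 (cv2) and the standard library are available. Lean on these libraries where they do the work, as an engineer would, in place of code of your own. Each camera call takes 0.05 s, during which the arm holds its last target. There are 200 camera calls.

## Working session

There is one attempt and no reset: what is moved stays moved. The work goes in short steps, Python scripts to look and compute and a shell command to move; the robot and the scene stay as the last step left them, time stands still between calls to the robot, and variables do not carry over. Pictures are saved under pics/ and viewed, at most 10 in all, crops included, and the job is handed in when it is done.

```bash
mkdir -p pics; ls
python3 - <<'E'
from station import arm
import cv2,numpy as np
s=arm.get_state();print(s['t'],s['eef_pos'],s['ee_rot'],s['width'],arm.hold_point_z)
for c in ('scene','top'):
    p,d=arm.grab_frame(c);cv2.imwrite(f'pics/{c}0.png',p[:,:,::-1]);np.savez(f'/tmp/{c}0.npz',p=p,d=d)
    for n in ('dust_box','lid','tab','wax_pot','lid_ridge'):
        print(c,n,[(round(r['score'],2),r['extent']) for r in arm.recognise(n,c)])
E
```

```text
pics
0.0 [ 0.25503407 -0.62444088  0.2256186 ] [ 3.13992604e+00 -1.71361761e-04 -2.75388257e+00] 0.0876612934343636 0.0188
scene dust_box [(0.97, [242.6, 143.2, 155.3, 144.6])]
scene lid [(0.95, [277.8, 187.8, 60.5, 43.0]), (0.7, [290.9, 335.3, 64.9, 64.7])]
scene tab [(0.72, [268.4, 224.0, 20.5, 17.9])]
scene wax_pot [(0.74, [283.0, 250.2, 15.7, 14.7])]
scene lid_ridge [(0.82, [164.7, 222.1, 49.4, 49.7]), (0.76, [280.6, 182.2, 56.9, 54.2]), (0.56, [291.2, 336.0, 65.2, 64.0])]
top dust_box [(0.34, [277.9, 247.5, 58.5, 30.3])]
top lid [(0.95, [403.7, 279.6, 58.8, 40.8]), (0.93, [428.0, 108.2, 47.4, 45.7]), (0.72, [320.5, 171.6, 65.3, 58.6]), (0.35, [369.6, 206.4, 29.6, 19.2])]
top tab [(0.63, [371.1, 206.1, 31.2, 17.8])]
top wax_pot [(0.79, [396.6, 178.8, 17.6, 15.5])]
top lid_ridge [(0.85, [403.1, 282.8, 54.0, 32.6]), (0.73, [322.2, 169.6, 59.8, 56.3]), (0.62, [426.5, 107.2, 48.8, 53.3])]
```

View pics/scene0.png

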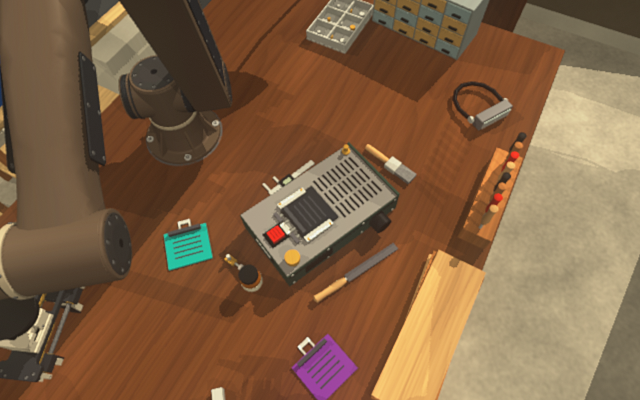

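View pics/top0.png

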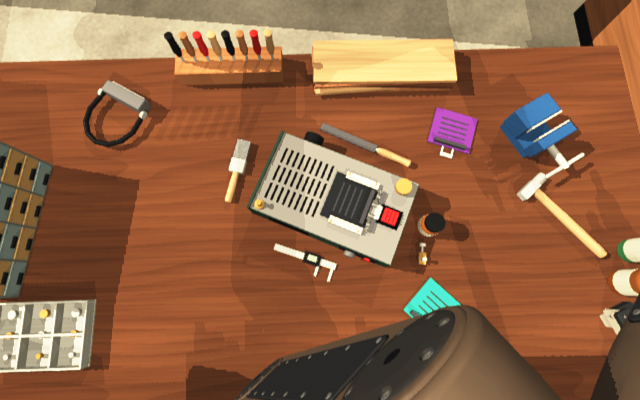

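The scene picture shows the box at about (320,215): red tab (275,235), black lid (307,210), grille (355,190). In the top picture these are red tab (389,216), black lid (349,199) and grille (295,180), with the brass pot at (404,186).
Candidates for the lid in the top view are black (349,199), purple (452,132) and turquoise (433,300). The black one fits, because it is on the box between the guides and next to the red tab. I'll confirm it in a crop while locating the box.

```bash
cat > h.py <<'E'
import numpy as np,cv2
from station import arm
def cloud(c,d):
    k=arm.get_calibration(c);K,R,t=map(np.array,(k['mtx'],k['R'],k['t']))
    v,u=np.mgrid[:400,:640]
    X=np.stack([(u-K[0,2])/K[0,0]*d,(v-K[1,2])/K[1,1]*d,d],-1)
    W=(X-t.ravel())@R; W[d==0]=np.nan
    return W
E
python3 - <<'E'
from h import *
for c,roi in (('top',(240,120,430,275)),('scene',(235,140,405,290))):
    f=np.load(f'/tmp/{c}0.npz');p,d=f['p'],f['d'];W=cloud(c,d)
    x0,y0,x1,y1=roi;m=np.zeros((400,640),bool);m[y0:y1,x0:x1]=1
    z=W[...,2];dk=m&(z>.08)&(z<.12)
    n,l,st,ce=cv2.connectedComponentsWithStats(dk.astype(np.uint8));i=1+np.argmax(st[1:,4]);dk=l==i
    print(c,'deck z',np.median(z[dk]),st[i])
    r=cv2.minAreaRect(W[dk][:,:2].astype(np.float32)*1000);print('rect',r)
    hsv=cv2.cvtColor(p,cv2.COLOR_RGB2HSV).astype(int)
    red=dk&((hsv[...,0]<6)|(hsv[...,0]>174))&(hsv[...,1]>180)&(hsv[...,2]>110)
    print('red',red.sum(),np.median(W[red],0))
    blk=dk&(hsv[...,2]<70)
    for n in('lid','tab','wax_pot','string_post'):
        for q in arm.trace(n,c):
            mm=q['mask']&dk
            if mm.sum()>20: print(n,q['score'],mm.sum(),np.median(W[mm],0),cv2.minAreaRect(W[mm][:,:2].astype(np.float32)*1000))
    if c=='top': cv2.imwrite('pics/crop.png',cv2.resize(p[y0:y1,x0:x1,::-1],None,fx=4,fy=3.85,interpolation=cv2.INTER_CUBIC))
E
```

```text
top deck z 0.09062490345897874 [  247   131   172   135 12939]
rect ((536.2395629882812, -60.714813232421875), (380.8670959472656, 221.3113555908203), 65.9811019897461)
red 240 [ 0.47647566 -0.19412891  0.10340467]
lid 0.66 2057 [ 0.51485411 -0.09902126  0.09597751] ((511.84356689453125, -108.63565063476562), (142.1020050048828, 124.13420867919922), 63.344520568847656)
tab 0.59 245 [ 0.47713196 -0.19092116  0.10325891] ((480.6623840332031, -181.3455810546875), (61.80510330200195, 34.58988571166992), 69.80964660644531)
wax_pot 0.65 209 [ 0.5480342  -0.2309243   0.11368304] ((548.7389526367188, -232.19235229492188), (36.18035125732422, 37.76582717895508), 40.49994659423828)
scene deck z 0.09216097581099811 [  240   142   160   136 10311]
rect ((534.1769409179688, -59.2755126953125), (382.62994384765625, 225.92892456054688), 66.19485473632812)
red 193 [ 0.47698093 -0.1956343   0.10490979]
lid 0.96 1469 [ 0.51723766 -0.0971226   0.09768443] ((517.3204345703125, -109.7501449584961), (139.60792541503906, 119.80574798583984), 69.64334869384766)
tab 0.55 192 [ 0.47694835 -0.19505802  0.1049039 ] ((477.3223876953125, -182.02137756347656), (62.302162170410156, 41.29801559448242), 69.24958038330078)
wax_pot 0.61 214 [ 0.54917707 -0.23487283  0.1148026 ] ((547.8573608398438, -233.43316650390625), (37.48963928222656, 37.88469696044922), 54.10163116455078)
string_post 0.43 73 [0.51798813 0.12270484 0.09808576] ((516.2211303710938, 126.86919403076172), (23.324459075927734, 27.10711097717285), 26.860315322875977)
```

View pics/crop.png

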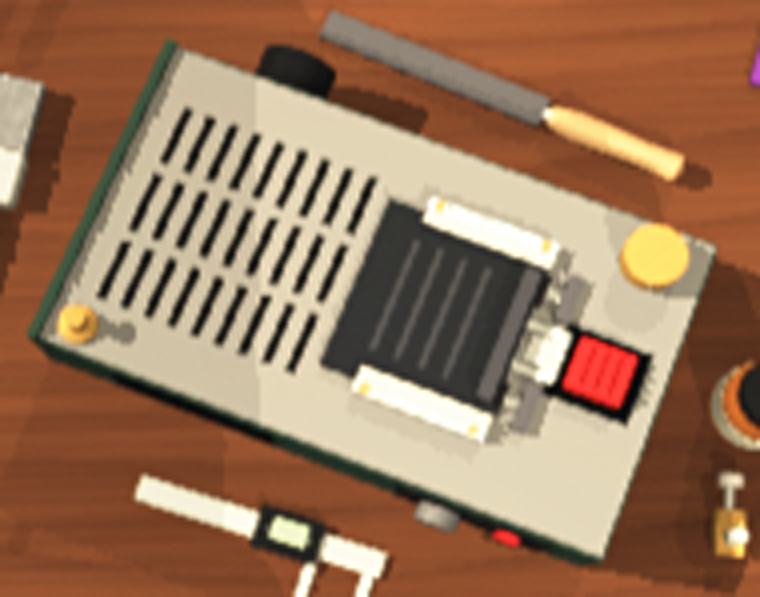

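The crop confirms it. The black lid sits at crop (440,310), between the white guides and looped to the red tab at (605,370), so it is the real one. The box centre is about (0.535,-0.060), with its +y axis at 66°, and that prediction puts the tab at (0.475,-0.194), which matches the red blob. I'll shut the fingers and go above the tab.

```bash
python3 -m crank '[[[-0.7,0.6,0,-0.4],[-2.2,1.9,0.2,-1.3],[-4.0,3.4,0.5,-2.4],[-5.8,5.0,0.8,-3.5],[-7.6,6.5,1.1,-4.5],[-9.4,8.1,1.4,-5.6],[-11.2,9.6,1.7,-6.7],[-12.9,11.0,1.9,-7.7],[-14.1,12.0,2.1,-8.4],[-14.7,12.6,2.2,-8.76],[-14.7,12.6,2.2,-8.76],[-14.7,12.6,2.2,-8.76]]]' 1 20
python3 - <<'E'
from h import *
s=arm.get_state();print(s['t'],s['q'],s['eef_pos'],s['ee_rot'],s['force'])
p,d=arm.grab_frame('wrist');cv2.imwrite('pics/w1.png',p[:,:,::-1])
p,d=arm.grab_frame('scene');cv2.imwrite('pics/s1.png',cv2.resize(p[130:300,220:420,::-1],None,fx=3.5,fy=3.5))
W=cloud('scene',d)
k=arm.get_calibration('wrist');print(k)
E
```

```text
t: 2.5
eef_pos: [0.476, -0.1941, 0.1717]
ee_rot: [-3.141, 0.0, -1.989]
force: [-0.5, -1.1, 0.2]
width: 0.0004
gripper_force: 0.0
2.5 [-4.89697293e-03  1.38766593e-01 -4.17615188e-01  1.11860491e-05
 -1.01424043e+00 -4.13151503e-01] [ 0.47601221 -0.19413693  0.17174274] [-3.14142938e+00  6.12057630e-05 -1.98883889e+00] [-0.47819815 -1.10695029  0.2426157 ]
{'mtx': array([[309.70691629,   0.        , 321.97362683],
       [  0.        , 309.70691629, 199.56121593],
       [  0.        ,   0.        ,   1.        ]]), 'mount': array([[ 5.95499347e-04, -9.61684768e-01, -2.74156985e-01,
         7.36218862e-02],
       [ 9.99999441e-01,  3.33139468e-04,  1.00352673e-03,
         7.11166201e-04],
       [-8.73743854e-04, -2.74157429e-01,  9.61684429e-01,
        -1.57713892e-01],
       [ 0.00000000e+00,  0.00000000e+00,  0.00000000e+00,
         1.00000000e+00]])}
```

View pics/w1.png

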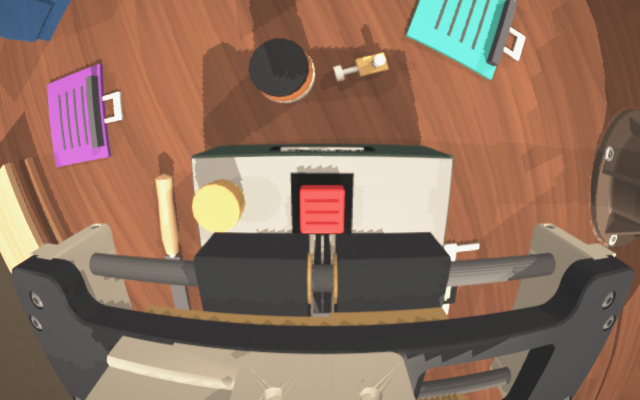

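The wrist view shows the red key at (321,210), in line with the shut fingers at (322,270). The brass pot at (218,206) is clear to the side. I'll compute the key's position from this view and check where the dark blocks at (250,260) sit.

```bash
cat >> h.py <<'E'
from scipy.spatial.transform import Rotation as Ro
def wcloud():
    s=arm.get_state();p,d=arm.grab_frame('wrist');k=arm.get_calibration('wrist');K=k['mtx'];M=k['mount']
    v,u=np.mgrid[:400,:640];x=(u-K[0,2])/K[0,0];y=(v-K[1,2])/K[1,1];th=np.hypot(x,y)+1e-9
    g=np.tan(th)/th
    C=np.stack([x*g*d,y*g*d,d],-1);T=C@M[:3,:3].T+M[:3,3];T[d==0]=np.nan
    R=Ro.from_euler('xyz',s['ee_rot']).as_matrix()
    return p,d,T,T@R.T+s['eef_pos'],s
B=np.array([.535,-.060]);UY=np.array([np.cos(np.radians(66)),np.sin(np.radians(66))]);UX=np.array([UY[1],-UY[0]])
def box(W): q=W[...,:2]-B; return np.stack([q@UX,q@UY,W[...,2]-.09],-1)
E
python3 - <<'E'
from h import *
p,d,T,W,s=wcloud()
hsv=cv2.cvtColor(p,cv2.COLOR_RGB2HSV).astype(int)
red=((hsv[...,0]<6)|(hsv[...,0]>174))&(hsv[...,1]>170)&(hsv[...,2]>110);red[:170]=0;red[240:]=0;red[:,:290]=0;red[:,355:]=0
w=W[red];w=w[w[:,2]>.1]
print(len(w),np.median(w,0),cv2.minAreaRect(w[:,:2].astype(np.float32)*1000),box(np.median(w,0)),box(np.array(s['eef_pos'])))
for uv in((250,245),(322,245),(322,280),(250,290),(315,240),(220,203),(230,190),(420,200)): print(uv,T[uv[1],uv[0]]*1000,box(W[uv[1],uv[0]])*1000)
dk=(abs(W[...,2]-.09)<.005);dk[235:]=0;print('deck z',np.median(W[dk][:,2]))
bx=box(W)[dk];print(np.percentile(bx,[0.5,99.5],axis=0))
E
```

```text
385 [ 0.47457105 -0.19884373  0.10387706] ((475.3868103027344, -194.77708435058594), (34.1882209777832, 33.57038879394531), 67.0931396484375) [ 0.00126824 -0.15141873  0.01387706] [ 0.00084171 -0.14711247  0.08173625]
(250, 245) [ 38.57314734 -19.14204167 -80.71471837] [  19.94992196 -185.69914875  162.45251683]
(322, 245) [-32.55637699   1.00165251  77.2490134 ] [  -0.12970471 -114.55165497    4.48872059]
(322, 280) [ 29.23989261   0.81006999 -83.24124678] [ 1.93019818e-03 -1.76356227e+02  1.64975844e+02]
(250, 290) [ 29.30493344 -18.19485086 -89.32962641] [  19.00569351 -176.43091185  171.06772531]
(315, 240) [ 9.34663508 -2.75583014 -9.14274539] [   3.59126587 -156.46092952   90.87902194]
(220, 203) [  9.48184322 -75.84659149  57.73862819] [  76.69428686 -156.62860649   24.01112221]
(230, 190) [ 18.46327984 -68.34103127  61.95626847] [  69.1850952  -165.60614037   19.79163724]
(420, 200) [ 5.04508228 82.52611858 81.60731493] [-8.16718202e+01 -1.52112853e+02  1.13455980e-01]
deck z 0.08956379815826661
[[-0.1077351  -0.35562327 -0.00438039]
 [ 0.37120541 -0.12298645  0.00251767]]
```

```bash
python3 -m crank '[[[0,0,0.8,0],[0,0,1.6,0],[0,0,2.2,0],[0,0,2.5,0],[0,0,2.6,0],[0,0,2.7,0],[0,0,2.8,0],[0,0,2.9,0],[0,0,3.0,0],[0,0,3.07,0],[0,0,3.07,0]]]'
python3 - <<'E'
from h import *
s=arm.get_state();print(s['eef_pos'],s['force'])
p,d=arm.grab_frame('top');cv2.imwrite('pics/t2.png',cv2.resize(p[150:250,320:440,::-1],None,fx=5,fy=5))
E
```

```text
t: 4.03
eef_pos: [0.4768, -0.1944, 0.0953]
ee_rot: [-3.141, 0.0, -1.989]
force: [-1.7, 0.2, 6.9]
width: 0.0006
gripper_force: 3.7
[ 0.4767588  -0.19439714  0.09526386] [-1.7172069   0.17182616  6.8972977 ]
```

The force is only 6.9 N, so the key may not be at its stop. I'll press a little further until the force rises.

```bash
python3 -m crank '[[[0,0,0.04,0],[0,0,0.06,0],[0,0,0.06,0]]]'
python3 - <<'E'
from h import *
s=arm.get_state();print(s['eef_pos'],s['force'])
p,d=arm.grab_frame('scene');cv2.imwrite('pics/s2.png',cv2.resize(p[170:290,240:380,::-1],None,fx=5,fy=5))
E
```

```text
t: 4.45
eef_pos: [0.4768, -0.1944, 0.095]
ee_rot: [-3.14, -0.0, -1.989]
force: [-4.8, 3.3, 20.1]
width: 0.0006
gripper_force: 10.1
[ 0.47682971 -0.1944358   0.0950056 ] [-4.76759155  3.26699904 20.14825356]
```

View pics/s2.png

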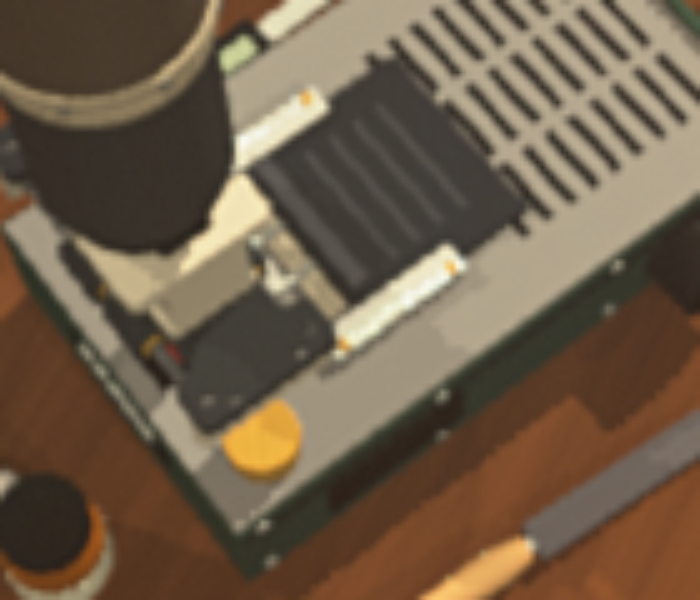

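The key is at its stop: TCP z is 0.095 and the force has jumped to 20 N. The lid's edge has moved onto the grille, at crop (520,210), so it has sprung loose. I'll lift, shift towards the ridge and measure it from near.

```bash
python3 -m crank '[[[0,0,-0.5,0],[0,0,-1.2,0],[0,0,-1.8,0],[-0.6,0,-2.0,0],[-1.3,0,-2.0,0],[-1.8,0,-2.0,0],[-1.9,0,-2.0,0],[-1.9,0,-2.0,0]]]'
python3 - <<'E'
from h import *
p,d,T,W,s=wcloud();print(box(np.array(s['eef_pos']))*1000,s['force'])
cv2.imwrite('pics/w3.png',p[:,:,::-1])
b=box(W)*1000
for c in ('scene','top'):
    p,d=arm.grab_frame(c);b=box(cloud(c,d))*1000
    for lo,hi in((-40,-20),(-15,15),(20,40)):
        m=(b[...,0]>lo)&(b[...,0]<hi)&(b[...,1]>-170)&(b[...,1]<40)&(b[...,2]>-5)&(b[...,2]<28)
        q=b[m];yb=np.arange(-168,40,6)
        print(c,lo,[(int(y),int(np.median(q[abs(q[:,1]-y)<3][:,2]))) for y in yb if (abs(q[:,1]-y)<3).sum()>2])
    for x,y,n in ((82,-152,'pot'),):
        m=(np.hypot(b[...,0]-x,b[...,1]-y)<30)&(b[...,2]>18)&(b[...,2]<30);print(n,np.median(b[m],0))
E
```

```text
t: 5.5
eef_pos: [0.4955, -0.1505, 0.1429]
ee_rot: [3.141, -0.0, -1.989]
force: [-0.7, 0.2, -0.2]
width: 0.0007
gripper_force: 0.0
[  0.76441099 -98.76635465  52.91760068] [-0.67513276  0.22375143 -0.20030334]
scene -40 [(-168, 2), (-162, 1), (-156, 1), (-150, 1), (-144, 1), (-138, 0), (-132, 1), (-126, 2), (-120, 3), (-24, 8), (-18, 7), (-12, 6), (-6, 8), (0, 6), (6, 7), (12, 8), (18, 7), (24, 5), (30, 8), (36, 7)]
scene -15 [(-168, 2), (-162, 15), (-156, 15), (-150, 16), (-144, 14), (-138, 16), (-132, 15), (-126, 2), (-120, 1), (-114, 2), (-108, 5), (-30, 7), (-24, 7), (-18, 7), (-12, 7), (-6, 6), (0, 7), (6, 7), (12, 7), (18, 7), (24, 7), (30, 7), (36, 7)]
scene 20 [(-168, 1), (-162, 1), (-156, 2), (-150, 2), (-144, 1), (-138, 1), (-132, 1), (-126, 0), (-120, 1), (-114, 8), (-18, 7), (-12, 7), (-6, 7), (0, 7), (6, 7), (12, 8), (18, 6), (24, 7), (30, 6), (36, 7)]
pot [  82.93211568 -152.63222082   24.8416354 ]
top -40 [(-168, 0), (-162, 0), (-156, 0), (-150, 0), (-132, 0), (-126, 0), (-120, 2), (-114, 6), (-108, 1), (-102, 0), (-96, 0), (-90, 0), (-72, 5), (-66, 18), (-60, 19), (-54, 5), (-48, 5), (-42, 6), (-36, 6), (-30, 5), (-24, 5), (-18, 5), (-12, 6), (-6, 5), (0, 6), (6, 5), (12, 6), (18, 4), (24, 6), (30, 5)]
top -15 [(-168, 1), (-162, 13), (-156, 14), (-150, 13), (-132, 11), (-126, 0), (-120, 0), (-114, 0), (-108, 0), (-102, 0), (-96, 3), (-72, 6), (-66, 19), (-60, 19), (-54, 5), (-48, 6), (-42, 5), (-36, 5), (-30, 5), (-24, 5), (-18, 5), (-12, 6), (-6, 7), (0, 5), (6, 6)]
top 20 [(-168, 0), (-162, 0), (-66, 19), (-60, 19), (-54, 6), (-48, 4), (-42, 5), (-36, 4)]
pot [nan nan nan]
  return _methods._mean(a, axis=axis, dtype=dtype,
  ret = um.true_divide(
```

View pics/w3.png

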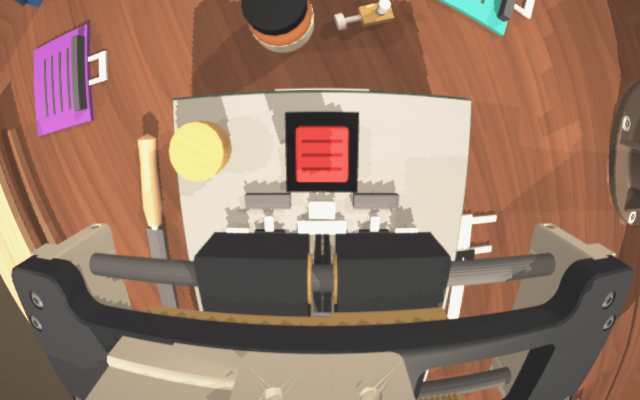

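The ridge (19 mm high) is now at box y of about -63, so the lid sprang about 23 mm. The tab is back up and red at (322,153) in the wrist view, so the lid is released and past the loop. I'll descend behind the ridge and push.

```bash
python3 -m crank '[[[-0.1,0,0.4,0],[-0.2,0,0.9,0],[-0.25,0,1.4,0],[-0.25,0,1.62,0],[-0.4,0,1.62,0],[-0.6,0,1.62,0],[-0.8,0,1.62,0],[-1.0,0,1.62,0],[-1.2,0,1.62,0],[-1.4,0,1.62,0],[-1.6,0,1.62,0],[-1.8,0,1.62,0]]]'
```

```text
t: 7.15
eef_pos: [0.514, -0.1095, 0.1028]
ee_rot: [-3.142, -0.0, -1.989]
force: [-0.5, -2.2, 1.5]
width: 0.0008
gripper_force: 1.1
```

```bash
python3 -m crank '[[[-0.3,0,0,0],[-0.65,0,0,0],[-1.0,0,0,0],[-1.35,0,0,0],[-1.7,0,0,0],[-2.05,0,0,0],[-2.4,0,0,0],[-2.7,0,0,0],[-3.0,0,0,0],[-3.2,0,0,0],[-3.35,0,0,0],[-3.5,0,0,0]]]'
python3 - <<'E'
from h import *
s=arm.get_state();print(box(np.array(s['eef_pos']))*1000)
p,d=arm.grab_frame('top');b=box(cloud('top',d))*1000
cv2.imwrite('pics/t4.png',cv2.resize(p[110:280,230:440,::-1],None,fx=3.5,fy=3.5))
E
```

```text
t: 8.65
eef_pos: [0.5495, -0.0297, 0.1028]
ee_rot: [3.142, -0.0, -1.989]
force: [-2.2, -2.0, 1.1]
width: 0.0007
gripper_force: 1.0
[ 0.92932807 33.61824374 12.81061342]
```

View pics/t4.png

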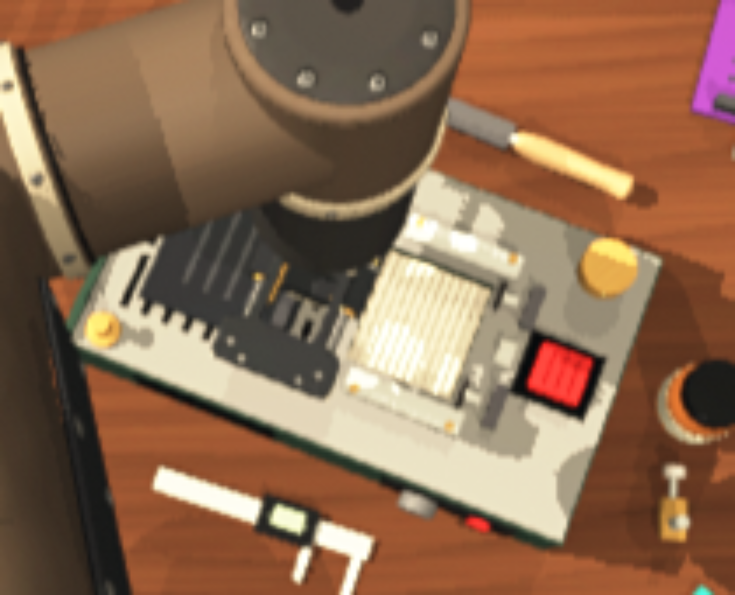

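The white filter shows fully at (425,330), and the lid lies over the grille. I'll back off, rise and measure.

```bash
python3 -m crank '[[[0.1,0,0,0],[0.3,0,0,0],[0.3,0,-0.5,0],[0.5,0,-1.5,0],[2.0,0,-3,0],[4.0,0,-4,0],[6.0,0,-4,0],[8.0,0,-4,0],[9.0,0,-4,0],[9.5,0,-4,0],[9.5,0,-4,0]]]'
python3 - <<'E'
from h import *
s=arm.get_state();print(s['t'],s['eef_pos'],s['force'])
for c in('scene','top'):
    p,d=arm.grab_frame(c);b=box(cloud(c,d))*1000
    m=(abs(b[...,0])<40)&(b[...,1]>-20)&(b[...,1]<180)&(b[...,2]>14)&(b[...,2]<26)
    print(c,m.sum(),np.median(b[m],0),np.percentile(b[m],[5,95],axis=0)[:,1])
    m=(abs(b[...,0])<15)&(b[...,1]>-20)&(b[...,1]<180);q=b[m]
    print([(y,int(np.median(q[abs(q[:,1]-y)<2][:,2]))) for y in range(-16,180,4) if (abs(q[:,1]-y)<2).sum()>2])
    if c=='scene':cv2.imwrite('pics/s5.png',cv2.resize(p[130:300,220:420,::-1],None,fx=3.5,fy=3.5))
E
```

```text
t: 10.07
eef_pos: [0.4529, -0.2472, 0.2033]
ee_rot: [-3.141, 0.0, -1.99]
force: [1.8, 0.5, -0.2]
width: 0.0006
gripper_force: 0.0
10.075 [ 0.45289496 -0.24722534  0.20331658] [ 1.75271843  0.51070023 -0.18393367]
scene 117 [ 0.62038221 47.62476701 20.77670579] [43.41644544 53.28216479]
[(-16, 485), (-12, 491), (-8, 488), (-4, 2), (0, 482), (4, 3), (8, 1), (12, 2), (16, 5), (20, 3), (24, 1), (28, 2), (32, 2), (36, 1), (40, 2), (44, 13), (48, 20), (52, 22), (60, 7), (64, 6), (68, 7), (72, 8), (76, 7), (80, 8), (84, 7), (88, 7), (92, 8), (96, 8), (100, 6), (104, 7), (108, 8), (112, 7), (116, 7), (120, 7), (124, 7), (128, 7), (132, 6), (136, 7), (140, 7), (144, 7), (148, 7), (152, 2), (156, 2), (160, 2), (164, 0), (168, 1), (172, 2), (176, 1)]
top 15 [-33.76526921  51.24364954  18.99378721] [47.92836006 53.75663093]
[(60, 6), (64, 6), (68, 5), (72, 3), (80, 5), (100, 5), (104, 5), (108, 5), (112, 5), (116, 5), (120, 6), (124, 7), (128, 5), (132, 5), (136, 5), (140, 5), (144, 5), (148, 5), (152, 0), (156, 0), (160, 0), (164, 0), (168, 0), (172, 0), (176, 0)]
```

View pics/s5.png

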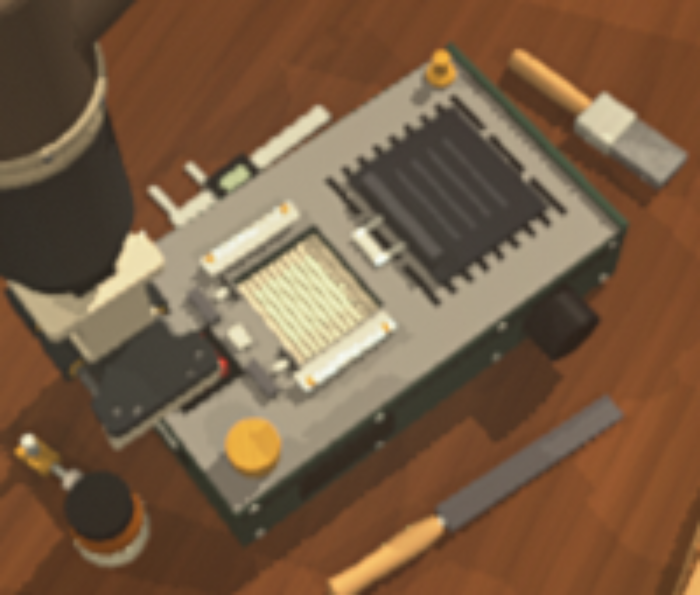

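The lid lies flat at box y of about +95 (end edge near 150), with its loop clear of the fully open filter at (310,295). The pot, post and tools are where they were, and the robot touches nothing.

```bash
python3 -c "
from station import arm
print(arm.job_done())"
```

```text
the job is handed in; nothing more can be done
None
```

The job is handed in: the tab was pressed to its stop, the lid sprang loose, and I pushed it about 135 mm onto the grille, where it lies flat with the filter opening fully uncovered and nothing else visibly moved.

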